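# Turn the weighing queue round

### The arm

A 6-joint arm with a two-finger parallel gripper is mounted at the origin on the work surface; the furniture and walls round the work are solid. World frame = base frame: x ahead of the robot, y to its left, z up, the work surface at z = 0. Lengths are in m, angles in rad, forces in N, time in s.
With the tool pointing down it reaches from about 0.425 to 0.95 m from the base axis. Payload 3.5 kg.
Tool frame: the origin (TCP) lies midway between the tips of the shut fingers; the grasp point (between the pads) lies 19 mm behind it; z points along the fingers, y is the line along which they close (so a half turn about z gives the same grasp; the last joint's range is limited). The gripper opens to 85 mm and grips with 20 to 120 N. Pads are 22 mm wide; open, the fingers measure 114 mm over their backs; the gripper's body (76 mm by 85 mm) begins 54 mm behind the grasp point. The pads swing forward as they close: fully open they stand 13 mm farther back than shut.
Start: joints at [1.029, 0.286, 1.577, -0, 1.279, -0.15], TCP at [0.258, 0.624, 0.231] pointing down, gripper open.
Joint ranges: [-2.77, 2.77], [-0.9, 2.22], [0.21, 2.48], [-1.53, 4.67], [0.24, 2.81], [-2.84, 2.84]. Speed limits (rad/s): [2.79, 2.79, 3.14, 3.14, 3.14, 3.14].

### API

Orientations are given as a unit quaternion [x, y, z, w].
In Python, from plant import get_state, read_camera, ctrl gives the robot as it stands.
- The arm moves only by the shell command python3 -m crank 'ROWS' [FORCE]. ROWS is JSON, a list of rows, each a list of 3 entries, a list of its own where there are three numbers: the shift along the tool's x, y, z in mm, then the turn about the tool's z in degrees, then the closure in counts, from 0 (fully open) to 255 (shut). In form: [[[tx, ty, tz], yaw, claw], ...]. A call has 1 to 10 rows; each row is the pose to reach, as a shift and turn from the pose commanded when the call began, along the tool's axes at that moment; what a row does not reach only later rows make up. A row lasts 1/10 s, in which the tool goes at most 50 mm and 8.59 degrees, less where a joint would pass 70% of its speed; a pose out of reach is approached as far as the arm can. A call with a gripper value outside its range is refused whole. The fingers move at their own pace and stop on an object; FORCE is the grip in N (left out, the last holds). Time passes only in rows, so rows that repeat a pose let the fingers close. It gives the time, the measured TCP pose, the force, the opening and the grip force at its end, in the units of the state.
- get_state(): the state, without advancing time (a new reading comes with each control period).
- read_camera(name): name is "scene" or "top" or "wrist"; returns a dict with "frame" (384x512x3 uint8, blue, green, red), "range_z" (384x512 float32, m along the optical axis (not along the pixel's ray), 0 where there is no reading), "vfov" (degrees; the focal length in pixels is half the picture's height over the tangent of half this angle, whatever the lens; pixels are square), "cx", "cy" (the principal point, pixels), "origin" and "orientation" of the camera in the world. Camera axes: x right, y down, z forward; pixel columns grow to the right and rows downward; lengths in m; the calibration is good to about 2 mm. A picture is of the moment at which its call begins.
- ctrl.sign_off(): hands the job in; it is judged then, once.
The state is a dict: "time": time; "qpos": joint angles; "dq": joint speeds; "joint_efforts": joint torques, N m; "eef_pos": TCP position; "tcp_rot": TCP orientation; "contact_force": force on the tool from outside, world axes, zero at the start; "wrist_torque": the same for the moment, N m; "opening": opening from 0.0 (shut) to 1.0 (fully open); "finger_force": force on a finger pad.
Only numpy, scipy, OpenCV 4.12 (cv2) and the standard library are available. Lean on these libraries where they do the work, as an engineer would, in place of code of your own. Each camera call takes 0.05 s, during which the arm holds its last target. There are 200 camera calls.

### The job

The four things waiting in a row on the wooden rack must be moved to the white rack in reverse order: the one nearest the wooden rack's loop handle goes on the white rack's place farthest from its loop handle, and so on, until the one farthest from the wooden rack's handle stands nearest the white rack's handle. Stand each one upright in the middle of its printed ring, one to a ring, and do not let any of them tip over on the way.

Things in the scene. Friction and masses are not known exactly. Their poses are not given: they have to be found in the camera images.
- from_rack: Brown wooden rack on which the things stand in a row, each on a pad. Fixed strip 70 x 230 mm, top 8 mm above the worktop. Origin at worktop level under the middle of the row; y runs along the row to the end with the steel loop handle (at y = 115, 44 mm high), x across, z up. Places at y = -75, -25, 25, 75 mm, x = 0; between them fins 3 mm thick, 14.5 mm high. 
- to_rack: White plastic rack, empty, a 40 mm black ring printed round each place. Fixed strip 70 x 230 mm, top 8 mm above the worktop. Origin at worktop level under the middle of the row; y runs along the row to the end with the steel loop handle (at y = 115, 44 mm high), x across, z up. Places at y = -75, -25, 25, 75 mm, x = 0; between them fins 3 mm thick, 14.5 mm high. 
- vial_center (a point): Centre (on the axis, 28 mm above the underside) of the vial: clear glass sample vial with a black screw cap, 24 mm across, 56 mm tall, about 24 g; stands upright; z is its axis. Loose.
- brass_weight_center (a point): Centre (on the axis, 15 mm above the underside) of the brass weight: yellow brass check weight with a knob on top, 25 mm across, 30 mm tall, about 100 g; stands upright; z is its axis. Loose.
- steel_weight_center (a point): Centre (on the axis, 12.5 mm above the underside) of the steel weight: grey steel check weight with a knob on top, 21 mm across, 25 mm tall, about 50 g; smaller than the brass one; stands upright; z is its axis. Loose.
- stopper_center (a point): Centre (on the axis, 13 mm above the underside) of the stopper: dark red rubber stopper, slightly tapered, 26 mm across, 26 mm tall, about 20 g; stands upright; z is its axis. Loose.
- vial_pad: Black rubber pad, a disc 40 mm across and 2 mm thick, fixed on the wooden rack (its top 10 mm above the worktop), on which the vial stands at the start; origin at the centre of its underside. It stays there and so marks which place the thing came from. All four pads look alike.
- brass_weight_pad: Black rubber pad, a disc 40 mm across and 2 mm thick, fixed on the wooden rack (its top 10 mm above the worktop), on which the brass weight stands at the start; origin at the centre of its underside. It stays there and so marks which place the thing came from. All four pads look alike.
- steel_weight_pad: Black rubber pad, a disc 40 mm across and 2 mm thick, fixed on the wooden rack (its top 10 mm above the worktop), on which the steel weight stands at the start; origin at the centre of its underside. It stays there and so marks which place the thing came from. All four pads look alike.
- stopper_pad: Black rubber pad, a disc 40 mm across and 2 mm thick, fixed on the wooden rack (its top 10 mm above the worktop), on which the stopper stands at the start; origin at the centre of its underside. It stays there and so marks which place the thing came from. All four pads look alike.
Things that resemble listed ones, but are neither listed nor needed, are in the scene too. Leave any green look-alike of the part that bears vial_center alone.

How it is judged:
At the end, for the whole second after the job is handed in: Each thing stands upright (within 0.15 rad) on top of the white rack (height within 5 mm), within 15 mm along and across of its place's centre, released and at rest, in reverse order: from the pad at y = +75 mm to the place at y = -75 mm, +25 to -25, -25 to +25, -75 to +75 (((y of vial_pad in the frame of from_rack between -0.095 and -0.055 m and y of vial_center in the frame of to_rack between 0.06 and 0.09 m) or (y of vial_pad in the frame of from_rack between -0.045 and -0.005 m and y of vial_center in the frame of to_rack between 0.01 and 0.04 m) or (y of vial_pad in the frame of from_rack between 0.005 and 0.045 m and y of vial_center in the frame of to_rack between -0.04 and -0.01 m) or (y of vial_pad in the frame of from_rack between 0.055 and 0.095 m and y of vial_center in the frame of to_rack between -0.09 and -0.06 m)) and x of vial_center in the frame of to_rack between -0.015 and 0.015 m and z of vial_center in the frame of to_rack between 0.031 and 0.041 m and angle between each of vial_center, brass_weight_center, steel_weight_center, stopper_center's own z axis and vertical below 0.15 rad and linear speed of each of vial, brass_weight, steel_weight, stopper below 0.02 m/s and ((y of brass_weight_pad in the frame of from_rack between -0.095 and -0.055 m and y of brass_weight_center in the frame of to_rack between 0.06 and 0.09 m) or (y of brass_weight_pad in the frame of from_rack between -0.045 and -0.005 m and y of brass_weight_center in the frame of to_rack between 0.01 and 0.04 m) or (y of brass_weight_pad in the frame of from_rack between 0.005 and 0.045 m and y of brass_weight_center in the frame of to_rack between -0.04 and -0.01 m) or (y of brass_weight_pad in the frame of from_rack between 0.055 and 0.095 m and y of brass_weight_center in the frame of to_rack between -0.09 and -0.06 m)) and x of brass_weight_center in the frame of to_rack between -0.015 and 0.015 m and z of brass_weight_center in the frame of to_rack between 0.018 and 0.028 m and ((y of steel_weight_pad in the frame of from_rack between -0.095 and -0.055 m and y of steel_weight_center in the frame of to_rack between 0.06 and 0.09 m) or (y of steel_weight_pad in the frame of from_rack between -0.045 and -0.005 m and y of steel_weight_center in the frame of to_rack between 0.01 and 0.04 m) or (y of steel_weight_pad in the frame of from_rack between 0.005 and 0.045 m and y of steel_weight_center in the frame of to_rack between -0.04 and -0.01 m) or (y of steel_weight_pad in the frame of from_rack between 0.055 and 0.095 m and y of steel_weight_center in the frame of to_rack between -0.09 and -0.06 m)) and x of steel_weight_center in the frame of to_rack between -0.015 and 0.015 m and z of steel_weight_center in the frame of to_rack between 0.0155 and 0.0255 m and ((y of stopper_pad in the frame of from_rack between -0.095 and -0.055 m and y of stopper_center in the frame of to_rack between 0.06 and 0.09 m) or (y of stopper_pad in the frame of from_rack between -0.045 and -0.005 m and y of stopper_center in the frame of to_rack between 0.01 and 0.04 m) or (y of stopper_pad in the frame of from_rack between 0.005 and 0.045 m and y of stopper_center in the frame of to_rack between -0.04 and -0.01 m) or (y of stopper_pad in the frame of from_rack between 0.055 and 0.095 m and y of stopper_center in the frame of to_rack between -0.09 and -0.06 m)) and x of stopper_center in the frame of to_rack between -0.015 and 0.015 m and z of stopper_center in the frame of to_rack between 0.016 and 0.026 m); the robot touches nothing.
It fails at once if the vial is tipped over (more than 0.8 rad) (angle between vial_center's own z axis and vertical above 0.8 rad).
It fails at once if the brass weight is tipped over (more than 0.8 rad) (angle between brass_weight_center's own z axis and vertical above 0.8 rad).
It fails at once if the steel weight is tipped over (more than 0.8 rad) (angle between steel_weight_center's own z axis and vertical above 0.8 rad).
It fails at once if the stopper is tipped over (more than 0.8 rad) (angle between stopper_center's own z axis and vertical above 0.8 rad).
It also fails if it takes over 93 s, if anything falls off the work surface, if the arm or the gripper's body presses on something with over 40 N, if the wrist force passes 120 N, or if a joint passes its speed limit or range.

## Working session

There is one attempt and no reset: what is moved stays moved. The work goes in short steps, Python scripts to look and compute and a shell command to move; the robot and the scene stay as the last step left them, time stands still between calls to the robot, and variables do not carry over. Pictures are saved under pics/ and viewed, at most 14 in all, crops included, and the job is handed in when it is done.

```bash
ls; mkdir -p pics; cat > h.py <<'E'
import numpy as np,cv2
from scipy.spatial.transform import Rotation as R
from plant import get_state, read_camera, ctrl
def cam(n):
    c=read_camera(n); c['f']=192/np.tan(np.radians(c['vfov']/2)); c['R']=R.from_quat(c['orientation']).as_matrix(); return c
def plane(c,u,v,z):
    d=c['R']@np.array([(u-c['cx'])/c['f'],(v-c['cy'])/c['f'],1]); o=np.array(c['origin']); return o+d*(z-o[2])/d[2]
def pt(c,u,v):
    z=c['range_z'][int(v),int(u)]; return np.array(c['origin'])+c['R']@np.array([(u-c['cx'])/c['f']*z,(v-c['cy'])/c['f']*z,z])
def cloud(c):
    v,u=np.mgrid[0:384,0:512]; z=c['range_z']; p=np.stack([(u-c['cx'])/c['f']*z,(v-c['cy'])/c['f']*z,z],-1)
    return p@c['R'].T+np.array(c['origin'])
E
python3 - <<'E'
from h import *
for n in ['top','scene']:
    c=cam(n); cv2.imwrite(f'pics/{n}0.png',cv2.resize(c['frame'],(800,600))); print(n,c['origin'],c['f'],c['cx'],c['cy'])
    np.savez(f'{n}0.npz',**c)
print(get_state())
E
```

```text
pics
top [0.50389863 0.12188286 0.92059389] 350.52098816662556 255.28246456019076 190.03239032795994
scene [ 0.00303656 -0.28549947  0.4203322 ] 388.24411560488176 250.8323470570482 190.43933467706137
{'time': 0.1, 'qpos': array([ 1.02900006e+00,  2.87124631e-01,  1.57803887e+00,  1.47511520e-05,
        1.27862628e+00, -1.49991274e-01]), 'dq': array([-8.82397696e-04, -2.67308636e-03, -4.18504976e-03, -6.21404787e-04,
        3.05820754e-05, -2.89233147e-05]), 'joint_efforts': array([ 8.58812145e-04, -4.07295334e+01, -2.93702924e+01, -1.42062945e-04,
        3.38848105e-03,  7.35541335e-06]), 'eef_pos': array([0.25740306, 0.62334177, 0.23004933]), 'tcp_rot': array([ 1.94653823e-01,  9.80871389e-01, -1.03110425e-03, -3.79096661e-04]), 'contact_force': array([-0.59780488,  0.84521849, -0.95832343]), 'wrist_torque': array([-0.0284658 ,  0.03369479,  0.02165956]), 'finger_force': 0.0, 'opening': 1.0030020876727592}
```

View pics/top0.png

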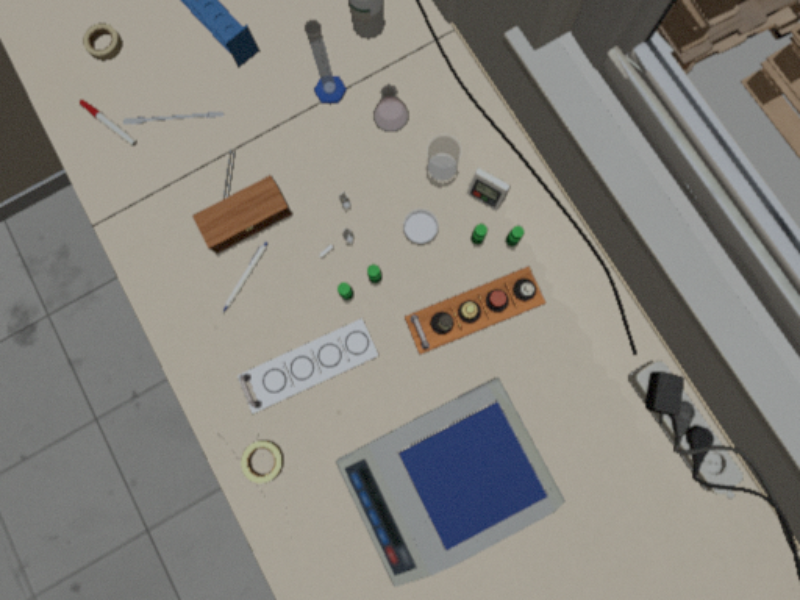

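View pics/scene0.png

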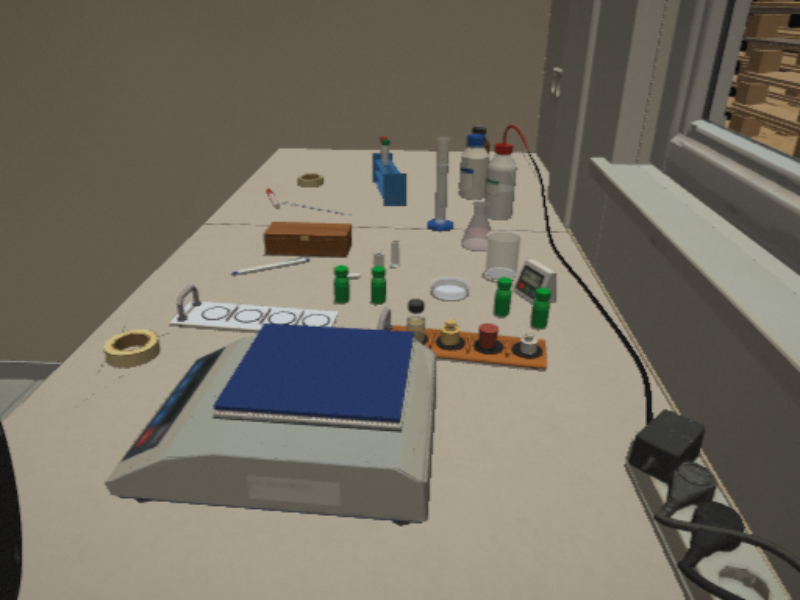

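The top view shows the wooden rack at about (475,310), with its handle at the left (420,333). From the handle the order is vial (443,322), brass (470,310), stopper (497,299), steel (525,289). The white rack's handle is at (250,390), and its rings run from (274,380) near the handle to (357,342) far from it. So vial goes to the ring at 357, brass to 330, stopper to 302 and steel to 274. The scene view confirms the identities; the green vials are the look-alikes.

```bash
python3 - <<'E'
from h import *
c=dict(np.load('top0.npz')); P=cloud(c); f=c['frame']; hsv=cv2.cvtColor(f,cv2.COLOR_BGR2HSV)
# wood
roi=np.zeros((384,512),np.uint8); roi[165:230,255:355]=1
m=((hsv[...,0]<18)&(hsv[...,1]>140)&(hsv[...,2]>110)).astype(np.uint8)*roi
m=cv2.morphologyEx(m,cv2.MORPH_CLOSE,np.ones((5,5)))
cs=max(cv2.findContours(m,0,2)[0],key=cv2.contourArea)
def rect(cs):
    q=np.array([plane(c,*p[0],0.008)[:2] for p in cs],np.float32); r=cv2.minAreaRect(q); print('rect',r); print(cv2.boxPoints(r))
rect(cs)
roi[:]=0; roi[200:268,150:246]=1
m=((hsv[...,1]<28)&(hsv[...,2]>185)).astype(np.uint8)*roi
m=cv2.morphologyEx(m,cv2.MORPH_CLOSE,np.ones((7,7)));cs=max(cv2.findContours(m,0,2)[0],key=cv2.contourArea); rect(cs)
for u,v in [(274,380),(302,368),(330,355),(357,342)]: print('ring',plane(c,u*.64,v*.64,.008).round(4))
for (u,v),z in zip([(443,322),(470,310),(497,299),(525,289)],[.066,.04,.036,.035]): print('obj',plane(c,u*.64,v*.64,z).round(4), pt(c,u*.64,v*.64).round(4))
for u,v in [(420,333),(250,390)]: print('handle',pt(c,u*.64,v*.64).round(4))
print('balance/desk heights',pt(c,470*.64,470*.64),pt(c,300*.64,430*.64))
g=get_state();print(R.from_quat(g['tcp_rot']).as_matrix().round(3))
E
```

```text
rect ((0.6341969966888428, 0.024364478886127472), (0.06497618556022644, 0.22397351264953613), 22.057334899902344)
[[ 0.56203187  0.11595436]
 [ 0.64614165 -0.0916262 ]
 [ 0.7063621  -0.0672254 ]
 [ 0.62225235  0.14035515]]
rect ((0.46825525164604187, 0.3898782432079315), (0.0, 0.0), 0.0)
[[0.46825525 0.38987824]
 [0.46825525 0.38987824]
 [0.46825525 0.38987824]
 [0.46825525 0.38987824]]
ring [0.5162 0.3572 0.008 ]
ring [0.536 0.311 0.008]
ring [0.5576 0.2648 0.008 ]
ring [0.5792 0.22   0.008 ]
obj [0.6058 0.0791 0.066 ] [0.6057 0.0791 0.0666]
obj [0.6283 0.034  0.04  ] [0.6282 0.0341 0.0409]
obj [ 0.6469 -0.0106  0.036 ] [ 0.6469 -0.0105  0.0363]
obj [ 0.6635 -0.0566  0.035 ] [ 0.664  -0.0571  0.0324]
handle [0.5907 0.115  0.0443]
handle [0.4997 0.3968 0.0072]
balance/desk heights [0.38786712 0.04454771 0.10240261] [0.43500315 0.31257843 0.0010803 ]
[[-0.924  0.382 -0.001]
 [ 0.382  0.924 -0.002]
 [ 0.    -0.002 -1.   ]]
```

```bash
python3 - <<'E'
from h import *
c=dict(np.load('top0.npz')); f=c['frame']
cv2.imwrite('pics/crop1.png',cv2.resize(f[160:270,150:355],None,fx=3.9,fy=3.9,interpolation=cv2.INTER_CUBIC))
E
```

```text
(no output)
```

View pics/crop1.png

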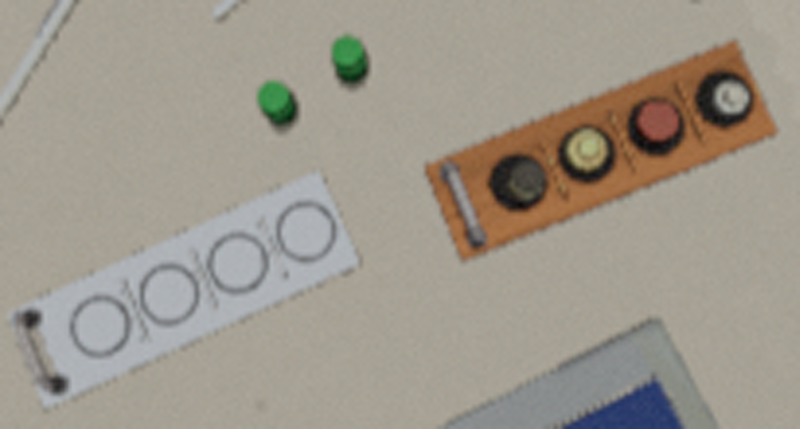

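The crop shows the rings at (100,326), (169,294), (238,263) and (306,231). The pads are at about (518,182), (587,154), (656,124) and (725,99). The handles stand inside the strip ends, so I use the places and not the strip outline.

```bash
cat >> h.py <<'E'
def go(x,y,z,ang):
    "tool-axis deltas from present pose to TCP xyz with tool y at world angle ang (deg)"
    s=get_state(); M=R.from_quat(s['tcp_rot']).as_matrix()
    d=M.T@(np.array([x,y,z])-s['eef_pos'])*1000
    a=np.degrees(np.arctan2(M[1,1],M[0,1])); t=(a-ang+90)%180-90
    print('to',(x,y,z),'shift',d.round(1),'turn',t.round(1))
E
python3 - <<'E'
from h import *
c=dict(np.load('top0.npz'))
w=lambda u,v,z: plane(c,(u+.5)/3.9+149.5,(v+.5)/3.9+159.5,z)[:2]
r=np.array([w(*p,.008) for p in [(100,326),(169,294),(238,263),(306,231)]])
p=np.array([w(*p,.010) for p in [(518,182),(587,154),(656,124),(725,99)]])
o=np.array([w(*p,z) for p,z in zip([(525,183),(589,149),(658,121),(732,97)],[.066,.04,.036,.035])])
for n,a in zip('rpo',[r,p,o]):
    d=a[0]-a[3]; print(n,a.round(4).tolist(),np.linalg.norm(d).round(4),np.degrees(np.arctan2(d[1],d[0])).round(1))
print('balance corner',w(655,320,.1),pt(c,314,243))
x,y=o[0]; go(x,y,.23,22); go(*r[3],.2,24)
E
```

```text
r [[0.5161, 0.3574], [0.5373, 0.3119], [0.5579, 0.2662], [0.5793, 0.221]] 0.1503 114.8
p [[0.6119, 0.0791], [0.6307, 0.0327], [0.6509, -0.0138], [0.6679, -0.0604]] 0.1503 111.9
o [[0.6046, 0.0773], [0.6298, 0.0343], [0.6487, -0.0113], [0.6647, -0.06]] 0.1499 113.6
balance corner [0.51906808 0.00331785] [0.51652178 0.00723608 0.06752673]
to (np.float64(0.6046075162816118), np.float64(0.07732555627008343), 0.23) shift [-529.4 -372.1    0.7] turn 45.6
to (np.float64(0.5792875103248206), np.float64(0.2209752662336736), 0.2) shift [-451.2 -248.9   30.4] turn 43.6
```

```bash
python3 -m crank '[[[-529,-372,0],45.6,0],[[-529,-372,0],45.6,0],[[-529,-372,0],45.6,0],[[-529,-372,0],45.6,0],[[-529,-372,0],45.6,0],[[-529,-372,0],45.6,0],[[-529,-372,0],45.6,0],[[-529,-372,0],45.6,0],[[-529,-372,0],45.6,0],[[-529,-372,0],45.6,0]]' 30; python3 - <<'E'
from h import *
go(.609,.0783,.2,22)
E
```

```text
time: 1.1
eef_pos: [0.5263, 0.1999, 0.231]
tcp_rot: [0.56, 0.829, -0.0, -0.0]
contact_force: [1.2, -0.5, -0.4]
opening: 0.998
finger_force: 0.0
to (0.609, 0.0783, 0.2) shift [-143.7   31.2   30.9] turn -0.1
```

```bash
python3 -m crank '[[[-50,10,10],0,0],[[-100,22,20],0,0],[[-144,31,30],0,0],[[-144,31,30],0,0],[[-144,31,30],0,0],[[-144,31,30],0,0]]' 30; python3 - <<'E'
from h import *
c=cam('wrist'); np.savez('w1.npz',**c); cv2.imwrite('pics/w1.png',cv2.resize(c['frame'],(800,600))); print(c['origin'],c['f'],c['cx'],c['cy'])
go(.609,.0783,.2,22)
E
```

```text
time: 1.7
eef_pos: [0.6079, 0.0807, 0.2012]
tcp_rot: [0.559, 0.829, -0.0, -0.0]
contact_force: [-0.5, 0.1, -0.1]
opening: 1.002
finger_force: 0.0
[0.5776872  0.15564922 0.34282435] 331.2343495144544 259.80860360192855 186.40543546419545
to (0.609, 0.0783, 0.2) shift [-3.  -0.   1.5] turn 0.0
```

View pics/w1.png

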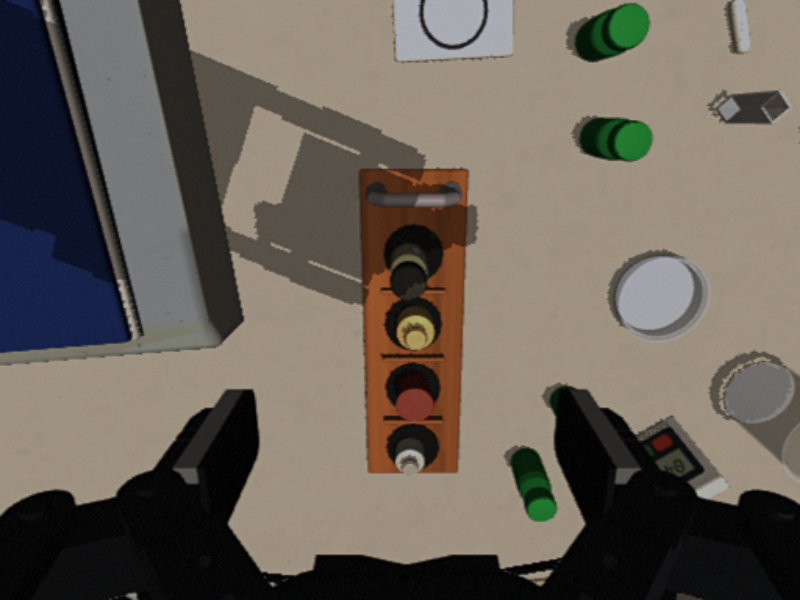

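The wrist view shows the rack parallel to the image axis: vial cap top at (408,281), brass knob (414,338), stopper top (414,403), steel knob (409,462). Green vials are at (540,500) and (560,400) on the far side.

```bash
python3 - <<'E'
from h import *
c=dict(np.load('w1.npz')); k=.64
print('tilt',c['R'][:,2].round(3))
for n,u,v,z in [('vial',408,281,.066),('brass',414,338,.040),('stop',414,403,.036),('steel',409,462,.035),('green1',541,503,.056),('green2',562,398,.056),('ring',453,14,.008)]:
    print(n,plane(c,u*k,v*k,z).round(4),pt(c,u*k,v*k).round(4))
# racks' side edges at two rows
for v in (230,440): print([plane(c,u*k,v*k,.008)[:2].round(4).tolist() for u in ((363,467) if v==230 else (368,460))])
E
```

```text
tilt [ 0.117 -0.29  -0.95 ]
vial [0.6106 0.0773 0.066 ] [0.6106 0.0773 0.066 ]
brass [0.6314 0.0363 0.04  ] [0.6317 0.0358 0.0388]
stop [ 0.6501 -0.0091  0.036 ] [ 0.6501 -0.009   0.0362]
steel [ 0.6649 -0.0544  0.035 ] [ 0.6656 -0.0562  0.0323]
green1 [ 0.7537 -0.037   0.056 ] [ 0.7546 -0.038   0.0545]
green2 [0.7299 0.0396 0.056 ] [0.6452 0.1042 0.2156]
ring [0.5809 0.2205 0.008 ] [0.5809 0.2205 0.0078]
[[0.577, 0.0822], [0.6402, 0.1078]]
[[0.6366, -0.0663], [0.7007, -0.0404]]
```

```bash
python3 - <<'E'
from h import *
go(.6108,.078,.025,22)
E
```

```text
to (0.6108, 0.078, 0.025) shift [ -4.    1.5 176.5] turn 0.0
```

```bash
python3 -m crank '[[[-4,1.5,30],0,60],[[-4,1.5,70],0,60],[[-4,1.5,110],0,60],[[-4,1.5,145],0,60],[[-4,1.5,165],0,60],[[-4,1.5,176],0,60],[[-4,1.5,176],0,60],[[-4,1.5,176],0,60]]' 30; python3 -m crank '[[[0,0,0],0,100],[[0,0,0],0,130],[[0,0,0],0,150],[[0,0,0],0,165],[[0,0,0],0,180],[[0,0,0],0,195],[[0,0,0],0,210],[[0,0,0],0,225],[[0,0,0],0,225],[[0,0,0],0,225]]' 30
```

```text
time: 2.55
eef_pos: [0.6123, 0.0774, 0.0268]
tcp_rot: [0.559, 0.829, 0.001, 0.001]
contact_force: [0.3, -0.3, -0.2]
opening: 0.763
finger_force: 0.0
time: 3.55
eef_pos: [0.6114, 0.0766, 0.0256]
tcp_rot: [0.56, 0.829, -0.0, 0.0]
contact_force: [-1.4, -0.7, 3.7]
opening: 0.259
finger_force: 29.6
```

```bash
python3 -m crank '[[[0,0,-10],0,225],[[0,0,-40],0,225],[[0,0,-80],0,225],[[0,0,-110],0,225],[[0,0,-110],0,225],[[0,0,-110],0,225],[[0,0,-110],0,225]]' 30; python3 - <<'E'
from h import *
go(.5802,.2208,.135,24.8)
E
```

```text
time: 4.25
eef_pos: [0.6102, 0.0769, 0.1337]
tcp_rot: [0.56, 0.829, -0.001, -0.001]
contact_force: [0.1, 0.5, -1.1]
opening: 0.254
finger_force: 29.4
to (0.5802, 0.2208, 0.135) shift [144.7  25.9  -1.2] turn -2.8
```

```bash
python3 -m crank '[[[15,3,0],0,225],[[45,8,0],-1,225],[[80,14,0],-2,225],[[110,20,0],-2.8,225],[[132,24,0],-2.8,225],[[145,26,0],-2.8,225],[[145,26,0],-2.8,225],[[145,26,0],-2.8,225],[[145,26,0],-2.8,225]]' 30; python3 - <<'E'
from h import *
c=cam('wrist'); np.savez('w2.npz',**c); cv2.imwrite('pics/w2.png',cv2.resize(c['frame'],(800,600)))
go(.5802,.2208,.0245,24.8)
E
```

```text
time: 5.15
eef_pos: [0.5814, 0.2201, 0.1351]
tcp_rot: [0.54, 0.842, -0.0, -0.0]
contact_force: [-0.1, -0.8, 0.0]
opening: 0.259
finger_force: 29.4
to (0.5802, 0.2208, 0.0245) shift [  1.4  -0.8 110.7] turn -0.1
```

View pics/w2.png

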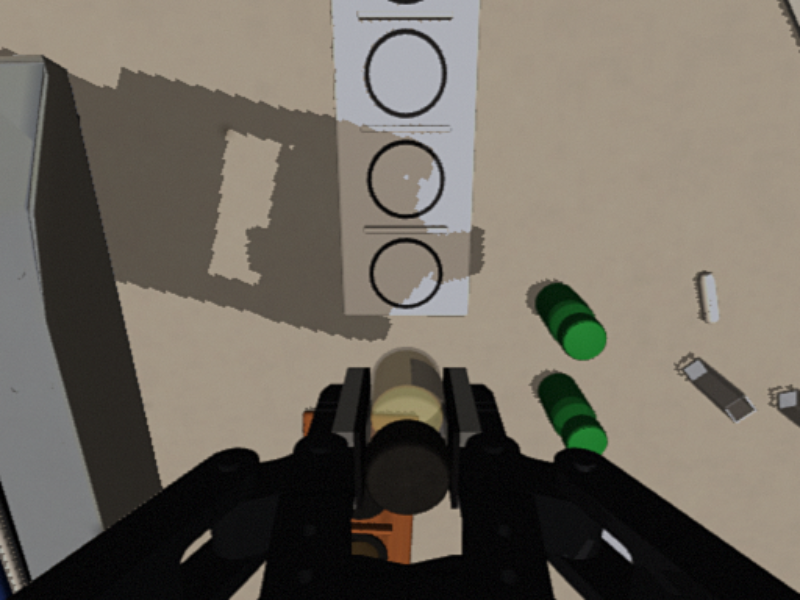

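The vial hangs upright in the grip. The rings are at (406,273), (406,180) and (406,73), with green vials to the right at (583,337) and (586,438).

```bash
python3 - <<'E'
from h import *
c=dict(np.load('w2.npz')); k=.64
for n,u,v,z in [('r1',406,273,.008),('r2',406,180,.008),('r3',406,73,.008),('g',583,337,.056),('g',586,438,.056)]:
    print(n,plane(c,u*k,v*k,z).round(4))
go(.5802,.2208,.0245,24.8)
E
```

```text
r1 [0.5804 0.2226 0.008 ]
r2 [0.5598 0.2675 0.008 ]
r3 [0.5387 0.3133 0.008 ]
g [0.6618 0.2415 0.056 ]
g [0.6911 0.1953 0.056 ]
to (0.5802, 0.2208, 0.0245) shift [  1.4  -0.8 110.7] turn -0.1
```

```bash
python3 -m crank '[[[2,-1,15],0,225],[[2,-1,50],0,225],[[2,-1,85],0,225],[[2,-1,102],0,225],[[2,-1,108],0,225],[[2,-1,110.5],0,225],[[2,-1,110.5],0,225],[[2,-1,110.5],0,225],[[2,-1,110.5],0,225],[[2,-1,110.5],0,225]]' 30; python3 -m crank '[[[0,0,0],0,215],[[0,0,0],0,200],[[0,0,0],0,185],[[0,0,0],0,170],[[0,0,0],0,150],[[0,0,0],0,130],[[0,0,0],0,120],[[0,0,0],0,120]]' 30; 
```

```text
time: 6.2
eef_pos: [0.5802, 0.2225, 0.0259]
tcp_rot: [0.539, 0.842, 0.001, 0.001]
contact_force: [-0.1, 0.2, -0.6]
opening: 0.26
finger_force: 29.4
time: 7.0
eef_pos: [0.5795, 0.2223, 0.0248]
tcp_rot: [0.539, 0.842, -0.0, 0.0]
contact_force: [0.4, 0.1, -0.4]
opening: 0.527
finger_force: 0.0
```

```bash
python3 -m crank '[[[0,0,-15],0,120],[[0,0,-50],0,110],[[0,0,-90],0,100],[[0,0,-120],0,90],[[0,0,-120],0,80],[[0,0,-120],0,80],[[0,0,-120],0,80]]' 30; python3 - <<'E'
from h import *
go(.631,.035,.145,22)
E
```

```text
time: 7.7
eef_pos: [0.5786, 0.2221, 0.1438]
tcp_rot: [0.539, 0.842, -0.001, -0.001]
contact_force: [-0.5, 0.0, -0.3]
opening: 0.689
finger_force: 0.0
to (0.631, 0.035, 0.145) shift [-191.9  -30.8   -1.3] turn 2.8
```

```bash
python3 -m crank '[[[-40,-6,0],1,80],[[-80,-13,0],2,80],[[-120,-19,0],2.8,80],[[-160,-26,0],2.8,80],[[-192,-31,0],2.8,80],[[-192,-31,0],2.8,80],[[-192,-31,0],2.8,80],[[-192,-31,0],2.8,80],[[-192,-31,0],2.8,80]]' 30; python3 - <<'E'
from h import *
c=cam('wrist'); np.savez('w3.npz',**c); cv2.imwrite('pics/w3.png',cv2.resize(c['frame'],(800,600)))
c=cam('top'); print('vial now',pt(c,357*.64,340*.64)); np.savez('t3.npz',**c)
go(.631,.035,.015,22)
E
```

```text
time: 8.6
eef_pos: [0.6311, 0.0364, 0.1442]
tcp_rot: [0.559, 0.829, -0.0, -0.001]
contact_force: [0.3, -0.2, -0.0]
opening: 0.688
finger_force: 0.0
vial now [0.57765277 0.2138623  0.06511183]
to (0.631, 0.035, 0.015) shift [ -1.   -0.8 129.6] turn 0.0
```

View pics/w3.png

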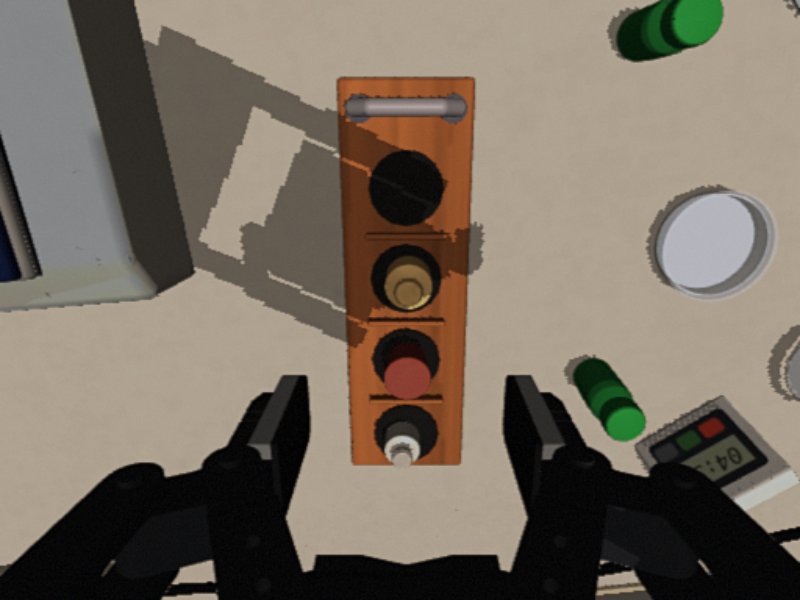

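Vial is standing (cap top at z = 65 mm). The pad it left is empty at (406,188); brass knob at (407,291), stopper top (407,378), steel knob (402,455).

```bash
python3 - <<'E'
from h import *
c=dict(np.load('w3.npz')); k=.64
for n,u,v,z in [('pad',406,188,.01),('brass',407,291,.04),('stop',407,378,.036),('steel',402,455,.035)]:
    p=plane(c,u*k,v*k,z);print(n,p.round(4),pt(c,u*k,v*k).round(4))
    if n=='brass': go(p[0],p[1],.015,22)
E
```

```text
pad [0.6133 0.0803 0.01  ] [0.6134 0.0802 0.0091]
brass [0.6315 0.0367 0.04  ] [0.6316 0.0365 0.0394]
to (np.float64(0.6315485377516932), np.float64(0.036698590815402554), 0.015) shift [  0.4   0.4 129.6] turn 0.0
stop [ 0.6506 -0.0101  0.036 ] [ 0.6509 -0.011   0.0342]
steel [ 0.6665 -0.0569  0.035 ] [ 0.6666 -0.0572  0.0347]
```

```bash
python3 -m crank '[[[0,0,30],0,80],[[0,0,70],0,80],[[0,0,105],0,80],[[0,0,122],0,80],[[0,0,129],0,80],[[0,0,132],0,80],[[0,0,132],0,80],[[0,0,132],0,80]]' 40; python3 -m crank '[[[0,0,0],0,120],[[0,0,0],0,140],[[0,0,0],0,155],[[0,0,0],0,170],[[0,0,0],0,185],[[0,0,0],0,200],[[0,0,0],0,215],[[0,0,0],0,225],[[0,0,0],0,225],[[0,0,0],0,225]]' 40
```

```text
time: 9.5
eef_pos: [0.6333, 0.0349, 0.0149]
tcp_rot: [0.56, 0.829, 0.001, 0.002]
contact_force: [0.4, 0.1, 0.4]
opening: 0.686
finger_force: 0.0
time: 10.5
eef_pos: [0.6319, 0.035, 0.0132]
tcp_rot: [0.56, 0.829, 0.0, 0.0]
contact_force: [-0.8, 0.9, 4.2]
opening: 0.279
finger_force: 39.1
```

```bash
python3 -m crank '[[[0,0,-10],0,225],[[0,0,-40],0,225],[[0,0,-80],0,225],[[0,0,-110],0,225],[[0,0,-110],0,225],[[0,0,-110],0,225],[[0,0,-110],0,225]]' 40; python3 - <<'E'
from h import *
go(.5590,.2672,.123,24.8)
E
```

```text
time: 11.2
eef_pos: [0.6302, 0.0352, 0.1206]
tcp_rot: [0.56, 0.829, -0.001, -0.002]
contact_force: [-0.8, -0.4, -1.3]
opening: 0.28
finger_force: 39.4
to (0.559, 0.2672, 0.123) shift [241.9  20.7  -2.1] turn -2.8
```

```bash
python3 -m crank '[[[15,1,0],0,225],[[45,4,0],-1,225],[[80,7,0],-2,225],[[120,10,0],-2.8,225],[[160,14,0],-2.8,225],[[195,17,0],-2.8,225],[[222,19,0],-2.8,225],[[236,20,0],-2.8,225],[[242,21,0],-2.8,225],[[242,21,0],-2.8,225]]' 40;python3 -m crank '[[[0,0,0],0,225],[[0,0,0],0,225],[[0,0,0],0,225]]' 40; python3 - <<'E'
from h import *
c=cam('wrist'); np.savez('w4.npz',**c); cv2.imwrite('pics/w4.png',cv2.resize(c['frame'],(800,600)))
go(.5590,.2672,.0115,24.8)
E
```

```text
time: 12.2
eef_pos: [0.5603, 0.2675, 0.1221]
tcp_rot: [0.539, 0.842, -0.001, -0.0]
contact_force: [0.9, -0.7, -1.7]
opening: 0.282
finger_force: 39.4
time: 12.5
eef_pos: [0.5612, 0.2663, 0.1228]
tcp_rot: [0.54, 0.842, -0.0, 0.0]
contact_force: [-0.2, 0.1, -2.5]
opening: 0.275
finger_force: 39.4
to (0.559, 0.2672, 0.0115) shift [  1.6  -1.7 111.4] turn -0.1
```

View pics/w4.png

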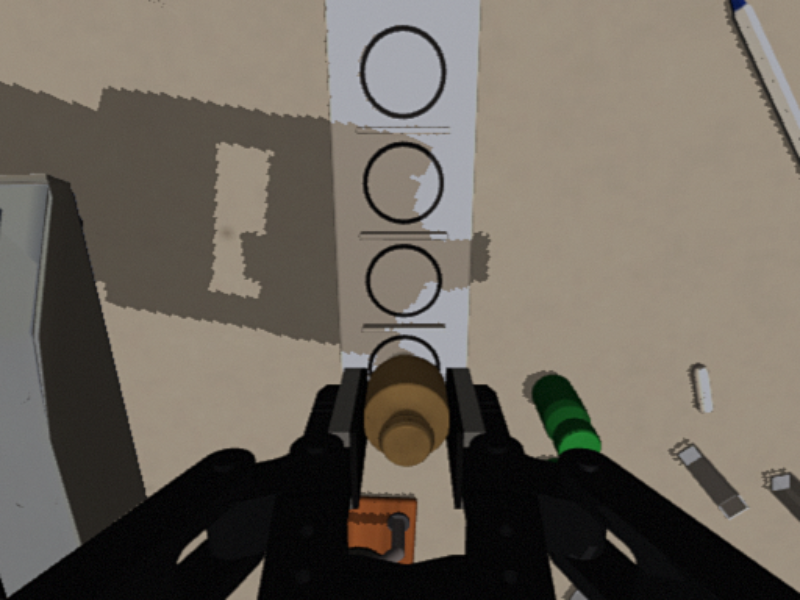

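The brass weight is held upright. The rings are at (404,72), (404,182), (404,280), with the vial's ring at (404,~370) half hidden behind the weight. I'll check the vial with the top camera and refine the ring position.

```bash
python3 - <<'E'
from h import *
c=dict(np.load('w4.npz')); k=.64
for u,v in [(404,280),(404,182),(404,72)]: print(plane(c,u*k,v*k,.008).round(4))
t=dict(np.load('t3.npz')); P=cloud(t); m=(np.hypot(P[...,0]-.58,P[...,1]-.222)<.03)&(P[...,2]>.055)&(P[...,2]<.075); print('vial cap',P[m].mean(0).round(4),m.sum())
E
```

```text
[0.5594 0.2683 0.008 ]
[0.5386 0.3137 0.008 ]
[0.518  0.3588 0.008 ]
vial cap [0.5776 0.2202 0.0634] 58
```

```bash
python3 -m crank '[[[2,-1,15],0,225],[[2,-1,50],0,225],[[2,-1,85],0,225],[[2,-1,102],0,225],[[2,-1,108],0,225],[[2,-1,111.5],0,225],[[2,-1,111.5],0,225],[[2,-1,111.5],0,225],[[2,-1,111.5],0,225],[[2,-1,111.5],0,225]]' 40; python3 -m crank '[[[0,0,0],0,215],[[0,0,0],0,200],[[0,0,0],0,185],[[0,0,0],0,170],[[0,0,0],0,150],[[0,0,0],0,130],[[0,0,0],0,120],[[0,0,0],0,120]]' 40; python3 -m crank '[[[0,0,-15],0,120],[[0,0,-50],0,110],[[0,0,-90],0,100],[[0,0,-120],0,90],[[0,0,-120],0,80],[[0,0,-120],0,80],[[0,0,-120],0,80]]' 30; python3 - <<'E'
from h import *
go(.650,-.0103,.13,22)
E
```

```text
time: 13.55
eef_pos: [0.5598, 0.2689, 0.0124]
tcp_rot: [0.539, 0.842, 0.001, 0.001]
contact_force: [0.6, -0.8, -0.5]
opening: 0.28
finger_force: 39.4
time: 14.35
eef_pos: [0.5591, 0.2687, 0.0114]
tcp_rot: [0.539, 0.842, 0.0, 0.0]
contact_force: [0.5, -0.5, 0.7]
opening: 0.532
finger_force: 0.0
time: 15.05
eef_pos: [0.5581, 0.2684, 0.1303]
tcp_rot: [0.539, 0.842, -0.001, -0.001]
contact_force: [0.4, 0.4, -0.2]
opening: 0.688
finger_force: 0.0
to (0.65, -0.0103, 0.13) shift [-291.6  -33.2    0.3] turn 2.8
```

```bash
python3 -m crank '[[[-40,-5,0],0.5,80],[[-85,-10,0],1.5,80],[[-130,-15,0],2.8,80],[[-175,-20,0],2.8,80],[[-220,-25,0],2.8,80],[[-260,-29,0],2.8,80],[[-292,-33,0],2.8,80],[[-292,-33,0],2.8,80],[[-292,-33,0],2.8,80],[[-292,-33,0],2.8,80]]' 30;python3 -m crank '[[[0,0,0],0,80],[[0,0,0],0,80]]' 30; python3 - <<'E'
from h import *
c=cam('top'); P=cloud(c); m=(np.hypot(P[...,0]-.559,P[...,1]-.268)<.02)&(P[...,2]>.022)&(P[...,2]<.055); print('brass',P[m].mean(0).round(4),P[m].max(0),m.sum())
go(.6503,-.0103,.0115,22)
E
```

```text
time: 16.05
eef_pos: [0.6503, -0.0092, 0.1299]
tcp_rot: [0.559, 0.829, -0.0, -0.001]
contact_force: [-0.6, -0.9, -0.1]
opening: 0.688
finger_force: 0.0
time: 16.25
eef_pos: [0.6509, -0.009, 0.1312]
tcp_rot: [0.559, 0.829, -0.0, -0.0]
contact_force: [-0.3, -0.8, 0.0]
opening: 0.683
finger_force: 0.0
brass [0.5561 0.2661 0.0306] [0.56733564 0.27797936 0.03895249] 75
to (0.6503, -0.0103, 0.0115) shift [ -0.8  -1.1 119.8] turn 0.0
```

```bash
python3 -m crank '[[[-1,-0.5,25],0,80],[[-1,-0.5,60],0,80],[[-1,-0.5,95],0,80],[[-1,-0.5,112],0,80],[[-1,-0.5,117],0,80],[[-1,-0.5,119],0,80],[[-1,-0.5,119],0,80],[[-1,-0.5,119],0,80]]' 30; python3 -m crank '[[[0,0,0],0,120],[[0,0,0],0,140],[[0,0,0],0,155],[[0,0,0],0,170],[[0,0,0],0,185],[[0,0,0],0,200],[[0,0,0],0,215],[[0,0,0],0,225],[[0,0,0],0,225],[[0,0,0],0,225]]' 30
python3 -m crank '[[[0,0,-10],0,225],[[0,0,-40],0,225],[[0,0,-80],0,225],[[0,0,-110],0,225],[[0,0,-110],0,225],[[0,0,-110],0,225],[[0,0,-110],0,225]]' 30; python3 - <<'E'
from h import *
go(.5384,.3133,.123,24.8)
E
```

```text
time: 17.1
eef_pos: [0.6528, -0.0116, 0.0145]
tcp_rot: [0.56, 0.829, 0.001, 0.002]
contact_force: [0.1, -0.4, -0.4]
opening: 0.687
finger_force: 0.0
time: 18.1
eef_pos: [0.6514, -0.0115, 0.0126]
tcp_rot: [0.56, 0.829, 0.0, 0.0]
contact_force: [-0.8, -0.1, 2.6]
opening: 0.289
finger_force: 29.5
time: 18.8
eef_pos: [0.65, -0.0112, 0.1206]
tcp_rot: [0.56, 0.829, -0.001, -0.001]
contact_force: [-1.7, 0.3, -0.0]
opening: 0.286
finger_force: 29.5
to (0.5384, 0.3133, 0.123) shift [342.6  17.8  -1.9] turn -2.8
```

```bash
python3 -m crank '[[[15,1,0],0,225],[[45,2,0],-1,225],[[80,4,0],-2,225],[[120,6,0],-2.8,225],[[160,8,0],-2.8,225],[[200,10,0],-2.8,225],[[240,12,0],-2.8,225],[[280,15,0],-2.8,225],[[310,16,0],-2.8,225],[[330,17,0],-2.8,225]]' 30;python3 -m crank '[[[10,1,0],0,225],[[12,1,0],0,225],[[12,1,0],0,225],[[12,1,0],0,225]]' 30; python3 - <<'E'
from h import *
c=cam('wrist'); np.savez('w5.npz',**c); cv2.imwrite('pics/w5.png',cv2.resize(c['frame'],(800,600)))
go(.5384,.3133,.011,24.8)
E
```

```text
time: 19.8
eef_pos: [0.5408, 0.3036, 0.1206]
tcp_rot: [0.538, 0.843, -0.001, -0.001]
contact_force: [-0.5, -0.6, -0.5]
opening: 0.293
finger_force: 29.5
time: 20.2
eef_pos: [0.5397, 0.3115, 0.122]
tcp_rot: [0.54, 0.842, -0.0, -0.0]
contact_force: [0.1, -0.8, -0.8]
opening: 0.284
finger_force: 29.5
to (0.5384, 0.3133, 0.011) shift [  2.4  -0.5 111.2] turn -0.1
```

View pics/w5.png

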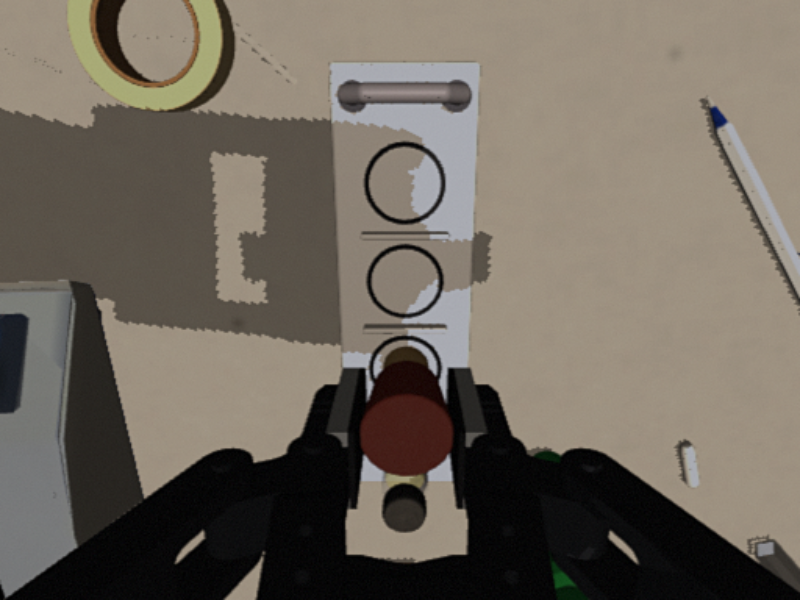

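The stopper is upright in the grip. The brass weight stands in its ring at (405,365), the vial behind it at (405,505), and the target ring is centred at (405,280).

```bash
python3 -m crank '[[[2,-0.5,15],0,225],[[2,-0.5,50],0,225],[[2,-0.5,85],0,225],[[2,-0.5,102],0,225],[[2,-0.5,108],0,225],[[2,-0.5,110.5],0,225],[[2,-0.5,110.5],0,225],[[2,-0.5,110.5],0,225],[[2,-0.5,110.5],0,225],[[2,-0.5,110.5],0,225]]' 30; python3 -m crank '[[[0,0,0],0,215],[[0,0,0],0,200],[[0,0,0],0,185],[[0,0,0],0,170],[[0,0,0],0,150],[[0,0,0],0,130],[[0,0,0],0,120],[[0,0,0],0,120]]' 30; python3 -m crank '[[[0,0,-15],0,120],[[0,0,-50],0,110],[[0,0,-90],0,100],[[0,0,-120],0,90],[[0,0,-120],0,80],[[0,0,-120],0,80],[[0,0,-120],0,80]]' 30; python3 - <<'E'
from h import *
go(.666,-.0572,.13,22)
E
```

```text
time: 21.25
eef_pos: [0.5389, 0.3143, 0.0129]
tcp_rot: [0.539, 0.842, 0.001, 0.001]
contact_force: [-0.5, 0.1, -0.8]
opening: 0.287
finger_force: 29.5
time: 22.05
eef_pos: [0.5382, 0.314, 0.0118]
tcp_rot: [0.539, 0.842, -0.0, -0.0]
contact_force: [-0.3, 0.3, 0.6]
opening: 0.529
finger_force: 0.0
time: 22.75
eef_pos: [0.5373, 0.3136, 0.1308]
tcp_rot: [0.539, 0.842, -0.001, -0.001]
contact_force: [-0.4, -0.2, -0.1]
opening: 0.685
finger_force: 0.0
to (0.666, -0.0572, 0.13) shift [-390.6  -38.4    0.9] turn 2.8
```

```bash
python3 -m crank '[[[-45,-5,0],0.5,80],[[-90,-9,0],1.5,80],[[-135,-14,0],2.8,80],[[-180,-18,0],2.8,80],[[-225,-22,0],2.8,80],[[-270,-27,0],2.8,80],[[-315,-31,0],2.8,80],[[-355,-35,0],2.8,80],[[-380,-38,0],2.8,80],[[-390,-38,0],2.8,80]]' 30;python3 -m crank '[[[0,0,0],0,80],[[0,0,0],0,80],[[0,0,0],0,80]]' 30; python3 - <<'E'
from h import *
c=cam('top'); P=cloud(c); m=(np.hypot(P[...,0]-.538,P[...,1]-.313)<.02)&(P[...,2]>.022)&(P[...,2]<.055); print('stopper',P[m].mean(0).round(4),P[m].max(0),m.sum())
go(.666,-.0572,.0115,22)
E
```

```text
time: 23.75
eef_pos: [0.6664, -0.0586, 0.1296]
tcp_rot: [0.561, 0.828, -0.001, -0.002]
contact_force: [0.1, 0.5, -0.3]
opening: 0.685
finger_force: 0.0
time: 24.05
eef_pos: [0.6664, -0.0544, 0.1313]
tcp_rot: [0.559, 0.829, -0.0, -0.001]
contact_force: [0.0, -0.0, -0.1]
opening: 0.689
finger_force: 0.0
stopper [0.5355 0.3127 0.0335] [0.54660573 0.32484348 0.03910564] 85
to (0.666, -0.0572, 0.0115) shift [ -2.4  -1.5 120. ] turn 0.1
```

```bash
python3 -m crank '[[[-2.5,-1,25],0,80],[[-2.5,-1,60],0,80],[[-2.5,-1,95],0,80],[[-2.5,-1,112],0,80],[[-2.5,-1,117],0,80],[[-2.5,-1,120],0,80],[[-2.5,-1,120],0,80],[[-2.5,-1,120],0,80]]' 40; python3 -m crank '[[[0,0,0],0,120],[[0,0,0],0,140],[[0,0,0],0,155],[[0,0,0],0,170],[[0,0,0],0,185],[[0,0,0],0,200],[[0,0,0],0,215],[[0,0,0],0,230],[[0,0,0],0,230],[[0,0,0],0,230]]' 40
python3 -m crank '[[[0,0,-5],0,230],[[0,0,-20],0,230],[[0,0,-60],0,230],[[0,0,-100],0,230],[[0,0,-110],0,230],[[0,0,-110],0,230],[[0,0,-110],0,230]]' 40; python3 - <<'E'
from h import *
go(.5172,.3583,.123,24.8)
E
```

```text
time: 24.9
eef_pos: [0.6685, -0.0591, 0.0139]
tcp_rot: [0.559, 0.829, 0.001, 0.002]
contact_force: [0.5, 0.4, 0.4]
opening: 0.687
finger_force: 0.0
time: 25.9
eef_pos: [0.6671, -0.0589, 0.012]
tcp_rot: [0.56, 0.829, 0.0, 0.0]
contact_force: [0.2, -0.3, 1.2]
opening: 0.232
finger_force: 39.1
time: 26.6
eef_pos: [0.6662, -0.0586, 0.1208]
tcp_rot: [0.56, 0.829, -0.0, -0.001]
contact_force: [-0.8, -0.1, -2.1]
opening: 0.228
finger_force: 39.1
to (0.5172, 0.3583, 0.123) shift [442.3  17.7  -1.7] turn -2.8
```

```bash
python3 -m crank '[[[15,1,0],0,230],[[45,2,0],-1,230],[[85,4,0],-2,230],[[130,6,0],-2.8,230],[[175,8,0],-2.8,230],[[220,9,0],-2.8,230],[[265,11,0],-2.8,230],[[310,13,0],-2.8,230],[[355,15,0],-2.8,230],[[390,16,0],-2.8,230]]' 40;python3 -m crank '[[[25,1,0],0,230],[[42,2,0],0,230],[[52,2,0],0,230],[[52,2,0],0,230],[[52,2,0],0,230],[[52,2,0],0,230]]' 40; python3 - <<'E'
from h import *
c=cam('wrist'); np.savez('w6.npz',**c); cv2.imwrite('pics/w6.png',cv2.resize(c['frame'],(800,600)))
go(.5172,.3583,.0105,24.8)
E
```

```text
time: 27.6
eef_pos: [0.5327, 0.3114, 0.1194]
tcp_rot: [0.538, 0.843, -0.002, -0.002]
contact_force: [0.6, 0.2, -0.6]
opening: 0.227
finger_force: 39.1
time: 28.2
eef_pos: [0.5166, 0.3559, 0.1217]
tcp_rot: [0.54, 0.842, -0.0, 0.0]
contact_force: [-0.1, 0.6, 0.2]
opening: 0.231
finger_force: 39.1
to (0.5172, 0.3583, 0.0105) shift [  2.    1.5 111.3] turn -0.1
```

View pics/w6.png

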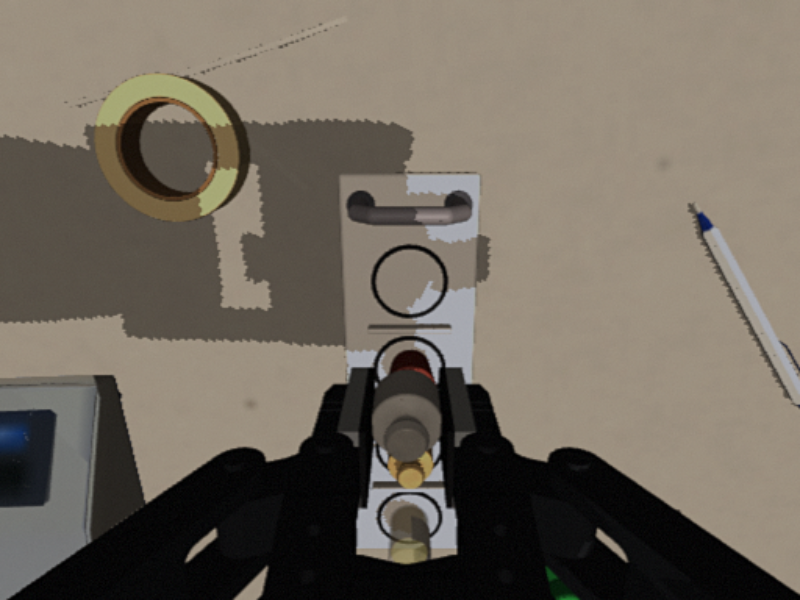

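Steel weight upright in the grip. The stopper, brass and vial are all standing in their rings, and the last ring is at (410,281).

```bash
python3 -m crank '[[[2,1.5,15],0,230],[[2,1.5,50],0,230],[[2,1.5,85],0,230],[[2,1.5,102],0,230],[[2,1.5,108],0,230],[[2,1.5,111],0,230],[[2,1.5,111],0,230],[[2,1.5,111],0,230],[[2,1.5,111],0,230],[[2,1.5,111],0,230]]' 40; python3 -m crank '[[[0,0,0],0,220],[[0,0,0],0,205],[[0,0,0],0,190],[[0,0,0],0,175],[[0,0,0],0,155],[[0,0,0],0,135],[[0,0,0],0,120],[[0,0,0],0,120]]' 40; python3 -m crank '[[[0,0,-15],0,120],[[0,0,-50],0,110],[[-10,0,-90],0,100],[[-50,0,-130],0,90],[[-50,0,-170],0,80],[[-50,0,-170],0,80],[[-50,0,-170],0,80],[[-50,0,-170],0,80]]' 30; python3 - <<'E'
from h import *
c=cam('wrist'); cv2.imwrite('pics/w7.png',cv2.resize(c['frame'],(800,600)))
c=cam('scene'); cv2.imwrite('pics/s7.png',cv2.resize(c['frame'][150:250,90:290],(800,400)))
E
```

```text
time: 29.25
eef_pos: [0.5172, 0.3597, 0.0119]
tcp_rot: [0.539, 0.842, 0.001, 0.001]
contact_force: [0.1, 0.6, -0.5]
opening: 0.229
finger_force: 39.2
time: 30.05
eef_pos: [0.5166, 0.3594, 0.0108]
tcp_rot: [0.539, 0.842, 0.0, -0.0]
contact_force: [-0.1, 0.8, -0.2]
opening: 0.532
finger_force: 0.0
time: 30.85
eef_pos: [0.5366, 0.3139, 0.1799]
tcp_rot: [0.539, 0.842, -0.001, -0.001]
contact_force: [-0.2, -0.1, -1.1]
opening: 0.688
finger_force: 0.0
```

View pics/w7.png

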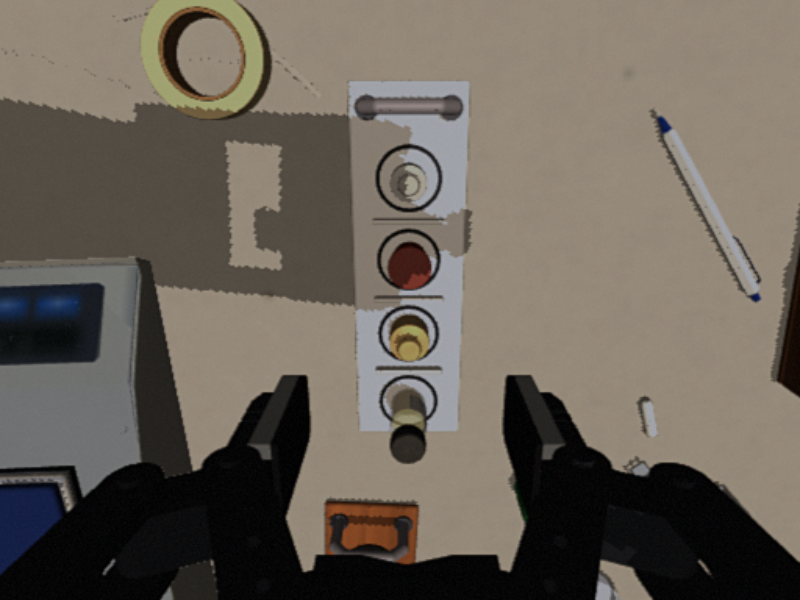

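View pics/s7.png

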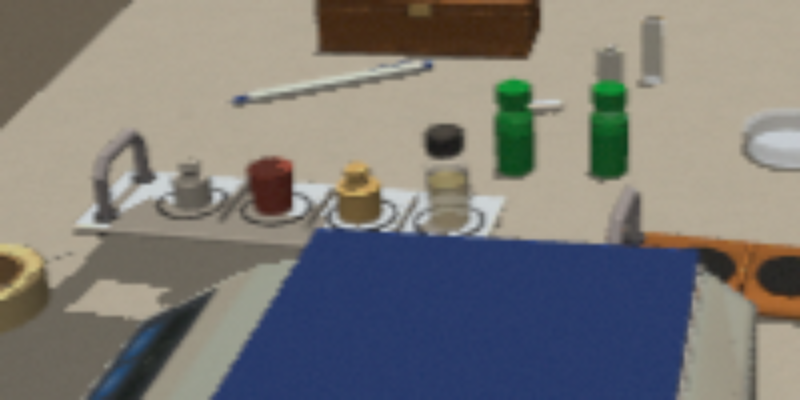

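Both views show all four upright in their rings. From the handle: steel (408,180), stopper (408,260), brass (408,335), vial (408,400). The gripper is clear above them.

```bash
python3 -c "
from plant import ctrl; print(ctrl.sign_off())"
```

```text
the job is handed in; nothing more can be done
None
```

The job is handed in: steel weight, stopper, brass weight and vial stand upright in their rings on the white rack, in that order from its handle (the reverse of the wooden rack), in about 31 s of the 93 s allowed; sign-off returned no verdict.

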